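Fit the sanding drum on the sole finisher and hold it down

TASK

Fit the sanding drum (the tool head in the rack with the steel wing grip on top) onto the small green finishing machine: first swing the machine's cam lever fully round, so that it no longer covers the slotted drive collar, then take the drum out of the rack, turn it until its splines mesh with the collar's cross slots and push it down, against the spring, fully home. Finish while still holding the drum pressed home with the gripper, because the spring lifts it if you let go. Leave the other things on the bench where they are.

Things in the scene. Friction and masses are not known exactly. Their poses are not given: they have to be found in the camera images.
- drum: loose, some 0.2 kg sanding drum, upright in one of the rack's holes. Origin: centre of its lowest end, z up. 0-24 mm up: cross of splines (two blades along body x and y, each 30 mm tip to tip, 7 mm thick; lowest 4 mm only 26 x 4 mm, a lead-in); 24-30 mm: round shoulder 26 mm across; 30-64 mm: black and brown drum 45 mm across; 64-100 mm: wing grip. In the rack the part above 30 mm stands out
- drum_wing (a point): middle of the drum's steel wing grip, 82 mm above the drum's origin: a flat upright bar, 44 mm long along the drum's x, 12 mm thick along y, 36 mm high; its foot (18 mm below this point) stands on the drum's top
- collar_mouth (a point): centre of the top of the steel drive collar, 102 mm above the table; x and y run along its two cross slots. Collar: 46 mm square block cut right across by two slots at right angles, 10 mm wide, 30 mm deep, so splines mesh every quarter turn. It turns only stiffly (0.6 Nm). Drum home: shoulder on the collar's top, drum origin 24 mm below this point
- ejector (a joint): travel of the spring pin in the middle of the collar, 0 (up; its tip 8 mm below the collar's top) to 0.020 m; the drum fully home pushes it to 0.016 m. Its spring gives about 4 N at 0 and 10 N at 0.016
- lever (a joint): angle of the cam lever: about 0 to 0.25 at the start (its round lobe covers the collar), up to 1.75 at its end stop (collar free; 1.2 or more is clear). It grows counter-clockwise from above and stays where it is left (stiff, 0.2 Nm)
- lever_pivot (a point): the lever's vertical hinge axis, fixed on the machine 50 mm from the collar's axis, at the height of the lever's underside (104 mm above the table). y points from the collar to the pivot. The lever is a flat steel bar 6 mm thick (10 at the pivot): at joint value 0 its lobe (28 mm across) covers the collar and its handle arm points to +y
- lever_post (a point): middle of the lever's upright handle post, black, 14 mm across, 36 mm high (its foot 18 mm below, its top 18 mm above this point), 80 mm from the pivot on the side opposite the lobe
- rack: wooden rack block, 60 x 240 x 40 mm, fixed to the table, three 36 mm holes in a row along its y at -80, 0 and +80 mm; origin under its centre
- bob: grey felt polishing bob (dome 48 mm across) in the rack; bystander
- brush: low dark-wood brush head (54 mm across) with a small round steel hub, in the rack; bystander
- last: white plastic shoe last, about 150 x 65 x 85 mm; bystander
- jar: jar with steel lid, 64 mm across, 85 mm high; bystander
- hammer: hammer lying on the table; bystander
- insoles_a: stack of five black insoles, 220 mm long, 30 mm high; bystander
- insoles_b: stack of three pale insoles, 220 mm long, 18 mm high; bystander
Mind the look-alikes: they are no part of the job. What is shaped like the drum but purple or red is not meant.

How it is judged:
By the outcome, as a careful person would: the job done as asked, in the order asked, and still so for the second after the job is handed in, while the arm keeps its last pose, push and grip.
It also fails if it takes over 54 s, if anything falls off the work surface, if the arm or the gripper's body presses on something with over 40 N, if the wrist force passes 120 N, or if a joint passes its speed limit or range.

ROBOT

A 7-joint arm with a two-finger parallel gripper is mounted at the origin on the work surface. World frame = base frame: x ahead of the robot, y to its left, z up, the work surface at z = 0. Lengths are in m, angles in rad, forces in N, time in s.
With the tool pointing down it reaches from about 0.35 to 0.9 m from the base axis. Payload 8.1 kg.
Tool frame: the origin (TCP) lies at the very end of the fingers, on their centre line; the grasp point (between the pads) lies 19 mm behind it (grasp_offset is the distance from the TCP to the grasp point, in m); z points along the fingers, y is the line along which they close (so a half turn about z gives the same grasp; the last joint's range is limited). The gripper opens to 92 mm and grips with 3 to 60 N. Pads are 19 mm wide; open, the fingers measure 130 mm over their backs; the gripper's body (75 mm by 190 mm) begins 47 mm behind the grasp point.
Start: joints at [1.206, 0.434, 0.025, 1.573, -0.012, 1.134, -0.075], TCP at [0.162, -0.604, 0.227] pointing down, gripper open.
Joint ranges: [-2.62, 2.62], [-0.44, 2.09], [-1.27, 1.32], [0.08, 2.57], [-1.32, 4.46], [0.12, 2], [-2.74, 2.74]. Speed limits (rad/s): [2.22, 2.22, 3.01, 3.01, 3.14, 3.14, 3.14].

INTERFACE

Orientations are given as a rotation vector (axis times angle).
In Python, from cell import observe, get_image, camera_params, sign_off, silhouettes, grasp_offset gives the robot as it stands. The module is installed in compiled form; this text tells all that it offers.
- The arm moves only by the tool jog_arm, never from a script. Its argument "motion" is a list that holds one entry, the list of rows, each a list of 7 numbers: the shift along the tool's x, y, z in m, then the turn, a rotation vector about the tool's x, y, z in rad, then the closure, from -1 (fully open) to 1 (shut), so that 0 is half open. In form: [[[dx, dy, dz, wx, wy, wz, hand], ...]]. A call has 1 to 10 rows; each row is the pose to reach, as a shift and turn from the pose commanded when the call began, along the tool's axes at that moment; what a row does not reach only later rows make up. A row lasts 1/12 s, in which the tool goes at most 41.7 mm and 7.16 degrees, less where a joint would pass 70% of its speed; a pose out of reach is approached as far as the arm can. A call with a gripper value outside its range is refused whole. The fingers move at their own pace and stop on an object; "force" is the grip in N (left out, the last holds). Time passes only in rows, so rows that repeat a pose let the fingers close. It gives the time, the measured TCP pose, the force, the opening and the grip force at its end, in the units of the state.
- observe(): the state, without advancing time (a new reading comes with each control period).
- get_image(name): name is "scene" or "top" or "wrist"; returns the picture (400x640x3 uint8, red, green, blue); there is no depth.
- camera_params(name): a dict with "vertical_fov" (degrees; the focal length in pixels is half the picture's height over the tangent of half this angle, whatever the lens; pixels are square), "cx", "cy" (the principal point, pixels), "T" (4x4, takes a point from camera to world coordinates). Camera axes: x right, y down, z forward; pixel columns grow to the right and rows downward; lengths in m; the calibration is good to about 2 mm. The wrist camera is an equidistant fisheye: a pixel r from the principal point sees the ray r / f radians off the axis. A picture is of the moment at which its call begins: read the wrist's pose just before it. camera_params takes no time and is no camera call; for the wrist camera it gives the pose at the moment of the call.
- sign_off(): hands the job in; it is judged then, once.
Trained networks look in the newest picture that a camera, given by its name, has taken for a name from the list of things; names that differ only in an ending like _2 or _b are one class to them, and where a whole thing is asked for, a point or a joint stands for the part that bears it (a point fixed in the world has none). Each returns a list of dicts, best first, with "p" (0 to 1); they miss things now and then, are a little off and sometimes report something else, mostly with a low value. They report only what shows in the picture. A call takes as long as a camera call. They do not tell look-alikes from the thing itself.
- silhouettes(query, camera): "mask" (400x640 bool, what is visible of it) and "pixel" ([column, row] in pixels, amid what is visible of it).
The state is a dict: "clock": time; "joints": joint angles; "dq": joint speeds; "joint_efforts": joint torques, N m; "position": TCP position; "ee_rot": TCP orientation; "force": force on the tool from outside, world axes, zero at the start; "ft_torque": the same for the moment, N m; "width": opening from 0.0 (shut) to 1.0 (fully open); "gripper_force": force on a finger pad.
Only numpy, scipy, OpenCV 4.12 (cv2) and the standard library are available. Lean on these libraries where they do the work, as an engineer would, in place of code of your own. Each camera call takes 0.05 s, during which the arm holds its last target. There are 200 camera calls.

## Working session

There is one attempt and no reset: what is moved stays moved. The work goes in short steps, Python scripts to look and compute and a tool call to move; the robot and the scene stay as the last step left them, time stands still between calls to the robot, and variables do not carry over. Pictures are saved under pics/ and viewed, at most 10 in all, crops included, and the job is handed in when it is done.

Besides the shell and the picture viewer there is one more tool, called after "Emit:" as name([rows], argument=value, ...), one row to a line, values as JSON. jog_arm: Moves the arm, as the interface text tells. Its arguments: {"type":"object","properties":{"motion":{"type":"array"},"force":{"type":"number"}},"required":["motion"]}

```bash
mkdir -p pics; cat > h.py <<'E'
import numpy as np, cv2
from scipy.spatial.transform import Rotation as R
from cell import *
def save(im,n): cv2.imwrite('pics/'+n+'.png',im[:,:,::-1])
def foc(p): return 200/np.tan(np.radians(p['vertical_fov'])/2)
def ray(p,px,fish=False):
    f=foc(p); d=np.array([px[0]-p['cx'],px[1]-p['cy']])/f
    if fish:
        r=np.hypot(*d); v=np.r_[d/max(r,1e-9)*np.sin(r),np.cos(r)]
    else: v=np.r_[d,1]
    return p['T'][:3,3],p['T'][:3,:3]@v
def at_z(p,px,z,fish=False):
    o,v=ray(p,px,fish); return o+v*(z-o[2])/v[2]
def proj(p,X,fish=False):
    q=p['T'][:3,:3].T@(np.array(X)-p['T'][:3,3]); f=foc(p)
    if fish:
        r=np.hypot(q[0],q[1]); th=np.arctan2(r,q[2]); d=q[:2]/max(r,1e-9)*th
    else: d=q[:2]/q[2]
    return np.array([p['cx'],p['cy']])+f*d
def tri(a,b):
    (o1,v1),(o2,v2)=a,b
    v1=v1/np.linalg.norm(v1);v2=v2/np.linalg.norm(v2)
    s=np.linalg.lstsq(np.c_[v1,-v2],o2-o1,rcond=None)[0]
    return (o1+v1*s[0]+o2+v2*s[1])/2, np.linalg.norm(o1+v1*s[0]-o2-v2*s[1])
E
python3 - <<'E'
from h import *
print(grasp_offset if not callable(grasp_offset) else grasp_offset()); s=observe(); print(s)
P={}
for c in('top','scene'):
    im=get_image(c); save(im,c+'0'); P[c]=camera_params(c); print(c,P[c])
    for q in('drum','drum_wing','lever','lever_post','collar_mouth','rack'):
        print(q,[(round(float(d['p']),2),np.round(d['pixel']).tolist(),int(d['mask'].sum())) for d in silhouettes(q,c)])
E
```

```text
0.0188
{'clock': 0.0, 'joints': array([ 1.20640013,  0.43522883,  0.02495515,  1.57408221, -0.0115983 ,
        1.13399393, -0.07508313]), 'dq': array([-8.27868449e-04,  1.29898418e-03, -7.92398776e-04, -6.53102757e-05,
        4.37507052e-05, -2.82071118e-04, -1.05018723e-03]), 'joint_efforts': array([-1.68240655e-03, -6.67851162e+01,  9.83690433e-01, -3.14450133e+01,
       -6.08453597e-02,  4.29234607e-02,  1.54226159e-04]), 'position': array([ 0.16158423, -0.60322947,  0.22594689]), 'ee_rot': array([-3.11320666e+00, -4.09799542e-01,  5.32544468e-04]), 'force': array([-1.05325232,  0.47056392, -0.17992649]), 'ft_torque': array([ 0.01276806, -0.01544366, -0.00252821]), 'gripper_force': 0.0, 'width': 0.9959776433278359}
top {'vertical_fov': 52.69181761922846, 'cx': 321.3886456119065, 'cy': 191.38084472619477, 'T': array([[ 0.019555  , -0.98521323,  0.17021307,  0.33234769],
       [-0.99975428, -0.02104616, -0.00696047, -0.01567999],
       [ 0.01043988, -0.17003513, -0.9853827 ,  1.18660327],
       [ 0.        ,  0.        ,  0.        ,  1.        ]])}
drum [(0.8, [453.0, 219.0],
[... 368 characters left out ...]
6.98457026118734, 'cy': 200.1849047026691, 'T': array([[ 0.57797334,  0.65382189, -0.4883275 ,  1.11296247],
       [ 0.81605373, -0.46436727,  0.34412114, -0.46437625],
       [-0.00176937, -0.59739432, -0.8019457 ,  1.07633639],
       [ 0.        ,  0.        ,  0.        ,  1.        ]])}
drum [(0.65, [226.0, 230.0], 303), (0.58, [198.0, 256.0], 372), (0.54, [240.0, 252.0], 318)]
drum_wing [(0.83, [201.0, 258.0], 303), (0.78, [240.0, 250.0], 331), (0.69, [228.0, 232.0], 334)]
lever [(0.87, [374.0, 185.0], 327), (0.35, [365.0, 212.0], 3474)]
lever_post [(0.56, [373.0, 188.0], 279)]
collar_mouth [(0.62, [343.0, 287.0], 1902), (0.51, [364.0, 203.0], 219)]
rack [(0.73, [262.0, 253.0], 1279)]
```

```bash
python3 - <<'E'
import cv2,numpy as np
a=cv2.imread('pics/top0.png')[110:270,220:500];b=cv2.imread('pics/scene0.png')[140:320,160:440]
a=cv2.resize(a,(500,286),interpolation=3);b=cv2.resize(b,(467,300),interpolation=3)
c=np.zeros((590,500,3),np.uint8);c[:286]=a;c[290:,:467]=b;cv2.imwrite('pics/c0.png',c)
E
```

```text
(no output)
```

View pics/top0.png

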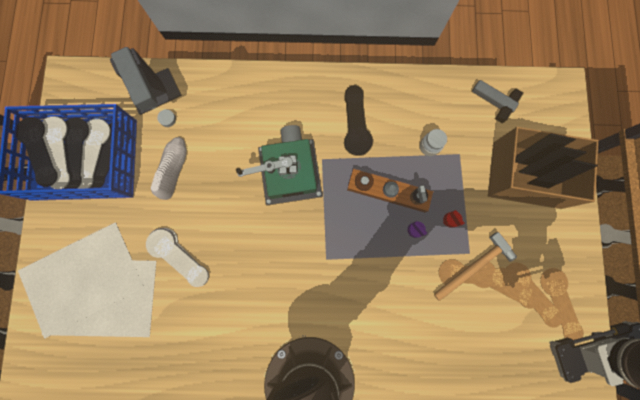

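View pics/c0.png

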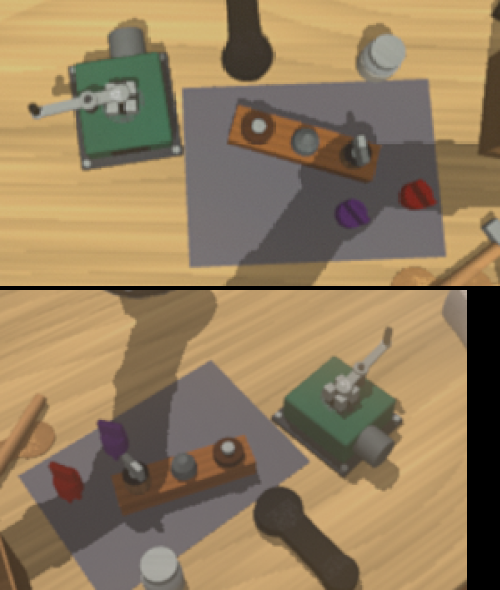

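Top view: the drum (steel wing, in rack) is at about (421,194). The purple and red look-alikes are at (417,229) and (453,219). On the green machine, the collar is at about (288,164), the pivot at (270,166) and the post at (239,171).

```bash
python3 - <<'E'
from h import *
t=camera_params('top');s=camera_params('scene')
f=lambda x,y:(220+x/1.786,110+y/1.786); g=lambda x,y:(160+x/1.667,140+(y-290)/1.667)
for n,a,b,z in(('post',f(35,110),g(387,337),.135),('pivot',f(90,100),g(365,368),.112),('collar',f(122,96),g(343,392),.105),('wing',f(362,148),g(131,462),.105)):
    print(n,at_z(t,a,z),at_z(s,b,z),tri(ray(t,a),ray(s,b)))
for n,a in(('rackL',f(258,127)),('rackM',f(305,140))):print(n,at_z(t,a,.06))
s0=observe(); Rm=R.from_rotvec(s0['ee_rot']).as_matrix(); print(Rm.round(3))
w=camera_params('wrist');print(w['vertical_fov'],(Rm.T@(w['T'][:3,3]-s0['position'])).round(3),(Rm.T@w['T'][:3,:3]).round(2))
E
```

```text
post [0.56275141 0.19540982 0.135     ] [0.57227064 0.18946537 0.135     ] (array([0.56537733, 0.19781278, 0.12299393]), np.float64(1.614415565631044e-05))
pivot [0.58523207 0.11710982 0.112     ] [0.59102635 0.12593788 0.112     ] (array([0.58841786, 0.12162449, 0.1109609 ]), np.float64(0.010289352806919566))
collar [0.59427291 0.06907322 0.105     ] [0.60574524 0.06484626 0.105     ] (array([0.59819842, 0.07112548, 0.09146614]), np.float64(0.0023254259545285208))
wing [ 0.52096832 -0.29923446  0.105     ] [ 0.5170717  -0.30207371  0.105     ] (array([ 0.51962217, -0.3006176 ,  0.10718107]), np.float64(0.004311284187201636))
rackL [ 0.55924217 -0.14563987  0.06      ]
rackM [ 0.53978796 -0.22047297  0.06      ]
[[ 0.966  0.259  0.   ]
 [ 0.259 -0.966 -0.   ]
 [ 0.     0.    -1.   ]]
65.70646984690485 [ 0.084 -0.    -0.158] [[-0.   -0.95 -0.31]
 [ 1.   -0.   -0.  ]
 [ 0.   -0.31  0.95]]
```

Emit:
jog_arm([
  [[0.266, -0.298, 0, 0, 0, -0.94, -1], [0.266, -0.298, 0, 0, 0, -0.94, -1], [0.266, -0.298, 0, 0, 0, -0.94, -1], [0.266, -0.298, 0, 0, 0, -0.94, -1], [0.266, -0.298, 0, 0, 0, -0.94, -1], [0.266, -0.298, 0, 0, 0, -0.94, -1], [0.266, -0.298, 0, 0, 0, -0.94, -1], [0.266, -0.298, 0, 0, 0, -0.94, -1], [0.266, -0.298, 0, 0, 0, -0.94, -1], [0.266, -0.298, 0, 0, 0, -0.94, 0]],
])

```text
clock: 1.53
position: [0.3431, -0.2431, 0.2272]
ee_rot: [2.587, 1.781, 0.002]
force: [-0.1, 0.2, -0.7]
width: 0.966
gripper_force: 0.0
```

Emit:
jog_arm([
  [[0.489, 0.05, 0, 0, 0, -0.7, 0], [0.489, 0.05, 0, 0, 0, -0.7, 0], [0.489, 0.05, 0, 0, 0, -0.7, 0], [0.489, 0.05, 0, 0, 0, -0.7, 0], [0.489, 0.05, 0, 0, 0, -0.7, 0], [0.489, 0.05, 0, 0, 0, -0.7, 0], [0.489, 0.05, 0, 0, 0, -0.7, 0], [0.489, 0.05, 0, 0, 0, -0.7, 0], [0.489, 0.05, 0, 0, 0, -0.7, 0], [0.489, 0.05, 0, 0, 0, -0.7, 0]],
])

```text
clock: 2.37
position: [0.5314, 0.126, 0.2268]
ee_rot: [1.826, 2.556, 0.0]
force: [1.5, -1.2, 0.5]
width: 0.503
gripper_force: 0.0
```

```bash
python3 - <<'E'
from h import *
o=observe();w=camera_params('wrist'); im=get_image('wrist'); save(im,'w1'); print(o['position'],o['joints'].round(2))
np.savez('w1.npz',**w)
for n,X in(('post',[.565,.196,.146]),('pivot',[.588,.119,.114]),('collar',[.597,.07,.102])):print(n,proj(w,X,True))
for q in('lever_post','lever','collar_mouth'):
    print(q,[(round(float(d['p']),2),np.round(d['pixel']).tolist(),int(d['mask'].sum())) for d in silhouettes(q,'wrist')])
E
```

```text
[0.5314023  0.12600123 0.22676988] [ 0.17  0.39 -0.67  1.73  0.27  1.12 -0.25]
post [385.33376739 137.9916601 ]
pivot [369.76067631 218.03225304]
collar [357.82718994 257.29178686]
lever_post [(0.56, [372.0, 184.0], 2432)]
lever [(0.65, [282.0, 324.0], 888)]
collar_mouth [(0.78, [343.0, 244.0], 986)]
```

View pics/w1.png

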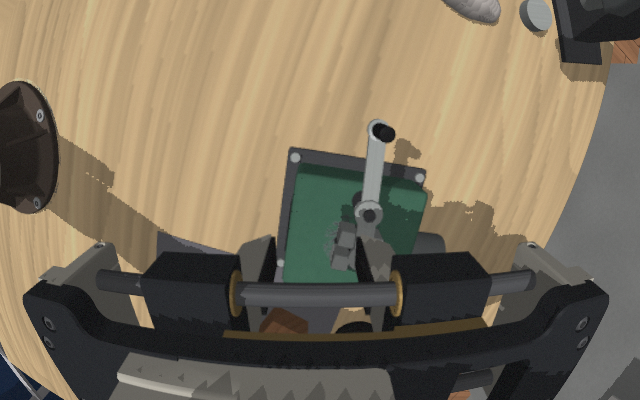

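The wrist view shows the post top at (387,134), the lever pivot at (369,213) and the collar partly hidden at (345,240).

```bash
python3 - <<'E'
from h import *
w=np.load('w1.npz')
p=at_z(w,(386,134),.146,True);v=at_z(w,(369,213),.114,True);print(p,v,np.linalg.norm((p-v)[:2]),np.degrees(np.arctan2(*(p-v)[[1,0]])))
for px in((282,265),(295,157),(420,178)):print(at_z(w,px,.07,True))
E
```

```text
[0.56435219 0.19915091 0.146     ] [0.5853377  0.12352806 0.114     ] 0.07848061771126785 105.50945451051352
[0.52687191 0.01611313 0.07      ]
[0.50276987 0.14288881 0.07      ]
[0.63771812 0.16618204 0.07      ]
```

Emit:
jog_arm([
  [[0.058, 0.055, 0, 0, 0, 0, -0.2], [0.058, 0.055, 0, 0, 0, 0, -0.2], [0.058, 0.055, 0.03, 0, 0, 0, -0.2], [0.058, 0.055, 0.06, 0, 0, 0, -0.2], [0.058, 0.055, 0.09, 0, 0, 0, -0.2], [0.058, 0.055, 0.109, 0, 0, 0, -0.2], [0.058, 0.055, 0.109, 0, 0, 0, -0.2], [0.058, 0.055, 0.109, 0, 0, 0, 1], [0.058, 0.055, 0.109, 0, 0, 0, 1], [0.058, 0.055, 0.109, 0, 0, 0, 1]],
], force=20)

```text
clock: 3.4
position: [0.5649, 0.1969, 0.1197]
ee_rot: [1.825, 2.555, 0.004]
force: [0.5, 0.2, -0.1]
width: 0.428
gripper_force: 0.0
```

Emit:
jog_arm([
  [[0, 0, 0, 0, 0, 0, 1], [0, 0, 0, 0, 0, 0, 1]],
])

```text
clock: 3.57
position: [0.5644, 0.1971, 0.1189]
ee_rot: [1.825, 2.556, 0.002]
force: [0.2, -0.4, -0.7]
width: 0.29
gripper_force: 0.0
```

Emit:
jog_arm([
  [[0, 0, 0, 0, 0, 0, 1], [0, 0, 0, 0, 0, 0, 1], [0, 0, 0, 0, 0, 0, 1]],
])

```text
clock: 3.82
position: [0.5645, 0.1975, 0.1184]
ee_rot: [1.825, 2.556, 0.003]
force: [0.9, 0.9, 3.6]
width: 0.145
gripper_force: 20.0
```

```bash
python3 - <<'E'
from h import *
o=observe(); print(o['position'],o['width'],o['gripper_force'])
p=o['position'];c=np.array([.585,.122]);M=R.from_rotvec(o['ee_rot']).as_matrix();th0=np.arctan2(*(p[:2]-c)[::-1]);r=.0795
for k in(0,10):
  M0=M@R.from_euler('z',-.04*k).as_matrix(); b=np.array([.5644,.1971]) if 0 else c+r*np.array([np.cos(th0+np.radians(5)*k),np.sin(th0+np.radians(5)*k)])
  for i in range(1,11):
    a=th0+np.radians(5)*(k+i); d=c+r*np.array([np.cos(a),np.sin(a)])-b
    print(k+i,(M0.T@np.r_[d,0]).round(3)[:2].tolist(),-.04*i)
E
```

```text
[0.56450049 0.19750894 0.11838444] 0.14490792991695514 20.00103771686554
1 [0.0, -0.007] -0.04
2 [-0.0, -0.014] -0.08
3 [-0.001, -0.021] -0.12
4 [-0.003, -0.027] -0.16
5 [-0.005, -0.034] -0.2
6 [-0.008, -0.04] -0.24
7 [-0.011, -0.046] -0.28
8 [-0.015, -0.052] -0.32
9 [-0.02, -0.058] -0.36
10 [-0.024, -0.063] -0.4
11 [-0.003, -0.006] -0.04
12 [-0.007, -0.012] -0.08
13 [-0.011, -0.018] -0.12
14 [-0.015, -0.023] -0.16
15 [-0.02, -0.028] -0.2
16 [-0.026, -0.032] -0.24
17 [-0.031, -0.036] -0.28
18 [-0.037, -0.04] -0.32
19 [-0.044, -0.042] -0.36
20 [-0.05, -0.045] -0.4
```

Emit:
jog_arm([
  [[0, -0.007, 0, 0, 0, -0.04, 1], [0, -0.014, 0, 0, 0, -0.08, 1], [-0.001, -0.021, 0, 0, 0, -0.12, 1], [-0.003, -0.027, 0, 0, 0, -0.16, 1], [-0.005, -0.034, 0, 0, 0, -0.2, 1], [-0.008, -0.04, 0, 0, 0, -0.24, 1], [-0.011, -0.046, 0, 0, 0, -0.28, 1], [-0.015, -0.052, 0, 0, 0, -0.32, 1], [-0.02, -0.058, 0, 0, 0, -0.36, 1], [-0.024, -0.063, 0, 0, 0, -0.4, 1]],
])

```text
clock: 4.65
position: [0.5121, 0.1557, 0.1184]
ee_rot: [1.275, 2.871, 0.005]
force: [2.6, 4.4, 0.1]
width: 0.145
gripper_force: 20.0
```

Emit:
jog_arm([
  [[-0.003, -0.006, 0, 0, 0, -0.04, 1], [-0.007, -0.012, 0, 0, 0, -0.08, 1], [-0.011, -0.018, 0, 0, 0, -0.12, 1], [-0.015, -0.023, 0, 0, 0, -0.16, 1], [-0.02, -0.028, 0, 0, 0, -0.2, 1], [-0.026, -0.032, 0, 0, 0, -0.24, 1], [-0.031, -0.036, 0, 0, 0, -0.28, 1], [-0.037, -0.04, 0, 0, 0, -0.32, 1], [-0.041, -0.041, 0, 0, 0, -0.36, 1], [-0.041, -0.041, 0, 0, 0, -0.36, 1]],
])

```text
clock: 5.48
position: [0.509, 0.0961, 0.1183]
ee_rot: [0.742, 3.053, 0.001]
force: [-1.5, -0.1, 8.5]
width: 0.146
gripper_force: 20.0
```

Emit:
jog_arm([
  [[-0.002, -0.002, 0, 0, 0, 0, 1], [-0.003, -0.003, 0, 0, 0, 0, 1], [-0.003, -0.003, 0, 0, 0, 0, 1]],
])

```text
clock: 5.73
position: [0.5095, 0.095, 0.1184]
ee_rot: [-0.742, -3.052, -0.006]
force: [-3.8, 8.8, 5.1]
width: 0.146
gripper_force: 20.0
```

Emit:
jog_arm([
  [[0, 0, 0, 0, 0, 0, 0], [0, 0, 0, 0, 0, 0, 0], [0, 0, 0, 0, 0, 0, 0], [0, 0, -0.03, 0, 0, 0, 0], [0, 0, -0.07, 0, 0, 0, 0], [-0.03, -0.006, -0.11, 0, 0, 0.1, 0], [-0.07, -0.015, -0.12, 0, 0, 0.22, 0], [-0.1, -0.022, -0.12, 0, 0, 0.34, 0], [-0.136, -0.029, -0.12, 0, 0, 0.46, 0], [-0.136, -0.029, -0.12, 0, 0, 0.58, 0]],
])

```text
clock: 6.57
position: [0.6219, -0.0048, 0.2368]
ee_rot: [1.607, 2.696, -0.003]
force: [-1.1, -0.8, -0.6]
width: 0.501
gripper_force: 0.0
```

Emit:
jog_arm([
  [[0, 0, 0, 0, 0, 0.1, 0], [0, 0, 0, 0, 0, 0.18, 0], [0, 0, 0, 0, 0, 0.18, 0]],
])

```text
clock: 6.82
position: [0.6173, 0.0028, 0.2374]
ee_rot: [-1.831, -2.553, 0.001]
force: [-0.8, -0.9, 0.5]
width: 0.501
gripper_force: 0.0
```

```bash
python3 - <<'E'
from h import *
o=observe();w=camera_params('wrist'); im=get_image('wrist'); save(im,'w2'); print(o['position'],o['ee_rot'],o['joints'].round(2))
np.savez('w2.npz',**w)
c=proj(w,[.594,.073,.102],True);print('collar',c,'pivot',proj(w,[.585,.122,.114],True))
x,y=max(0,int(c[0])-130),max(0,int(c[1])-120); print(x,y)
cv2.imwrite('pics/w2c.png',cv2.resize(im[y:y+200,x:x+266,::-1],None,fx=3,fy=3,interpolation=3))
E
```

```text
[0.61728553 0.00284133 0.23740943] [-1.83078987e+00 -2.55270022e+00  1.30524304e-03] [ 0.35  0.5  -0.67  1.54  0.32  1.22 -0.04]
collar [316.55537736 110.54234486] pivot [324.68223634  57.11219904]
186 0
```

View pics/w2c.png

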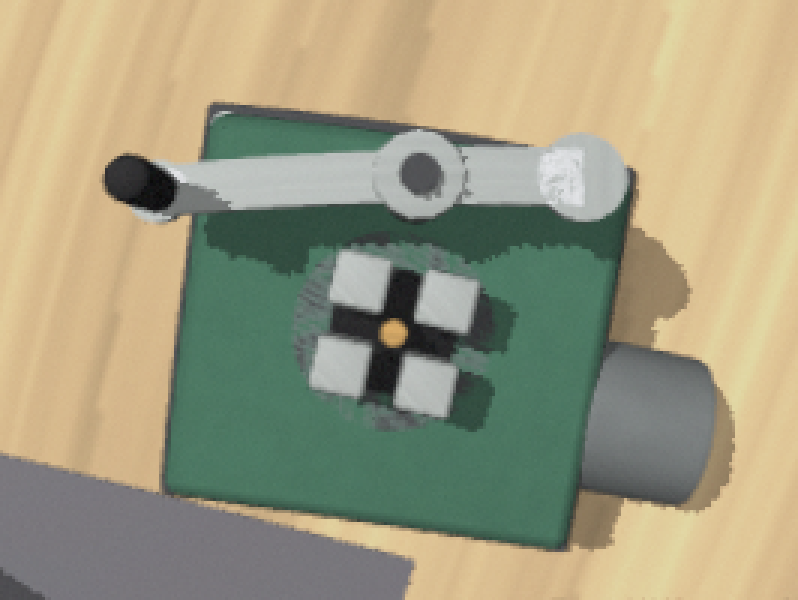

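The lever is now swung clear. The collar shows as four blocks around the pin at crop (394,333), which is wrist pixel (317,111).

```bash
python3 - <<'E'
from h import *
w=np.load('w2.npz')
P=[at_z(w,(186+x/3,y/3),.102,True)[:2] for x,y in((340,250),(480,278),(450,418),(308,387))]
P=np.array(P);print(P.round(4),P.mean(0))
for i in range(4):
    d=P[(i+1)%4]-P[i];print(np.linalg.norm(d).round(4),np.degrees(np.arctan2(d[1],d[0]))%90)
print('pivot',at_z(w,(186+420/3,174/3),.114,True),'post',at_z(w,(186+127/3,176/3),.146,True))
o=observe();M=R.from_rotvec(o['ee_rot']).as_matrix();print((M.T@(np.array([.52,-.30,.24])-o['position'])).round(3),M.round(3).tolist())
E
```

```text
[[0.5705 0.0924]
 [0.6145 0.0982]
 [0.6203 0.053 ]
 [0.5746 0.048 ]] [0.59498284 0.07289274]
0.0443 7.443366157874444
0.0456 7.358369527649415
0.046 6.143184941947368
0.0446 5.196325373366022
pivot [0.58636868 0.12160627 0.114     ] post [0.51155609 0.09428253 0.146     ]
[-0.255 -0.191 -0.002] [[-0.326, 0.945, -0.001], [0.945, 0.326, -0.001], [-0.0, -0.001, -1.0]]
```

Emit:
jog_arm([
  [[-0.312, -0.231, 0, 0, 0, 0.64, 0], [-0.312, -0.231, 0, 0, 0, 0.64, 0], [-0.312, -0.231, 0, 0, 0, 0.64, 0], [-0.312, -0.231, 0, 0, 0, 0.64, 0], [-0.312, -0.231, 0, 0, 0, 0.64, 0], [-0.312, -0.231, 0, 0, 0, 0.64, 0], [-0.312, -0.231, 0, 0, 0, 0.64, 0], [-0.312, -0.231, 0, 0, 0, 0.64, 0], [-0.312, -0.231, 0, 0, 0, 0.64, 0], [-0.312, -0.231, 0, 0, 0, 0.64, 0]],
])

```text
clock: 7.7
position: [0.496, -0.3748, 0.2371]
ee_rot: [2.541, 1.846, -0.007]
force: [-1.2, -0.5, 0.4]
width: 0.499
gripper_force: 0.0
```

Emit:
jog_arm([
  [[0, 0, 0, 0, 0, 0, 0], [0, 0, 0, 0, 0, 0, 0]],
])

```text
clock: 7.87
position: [0.4997, -0.3673, 0.2374]
ee_rot: [-2.536, -1.853, 0.0]
force: [0.4, 0.8, 0.2]
width: 0.499
gripper_force: 0.0
```

```bash
python3 - <<'E'
from h import *
o=observe();w=camera_params('wrist'); im=get_image('wrist'); save(im,'w3'); print(o['position'],o['ee_rot'],o['joints'].round(2))
np.savez('w3.npz',**w)
c=proj(w,[.52,-.30,.11],True);print('drum',c)
for q in('drum_wing','rack'):
    for d in silhouettes(q,'wrist'):
        m=d['mask'];print(q,round(float(d['p']),2),d['pixel'],m.sum(),cv2.minAreaRect(cv2.findNonZero(m.astype(np.uint8))))
x,y=max(0,int(c[0])-130),max(0,int(c[1])-100); print(x,y)
cv2.imwrite('pics/w3c.png',cv2.resize(im[y:y+200,x:x+266,::-1],None,fx=3,fy=3,interpolation=3))
E
```

```text
[ 0.4996935  -0.36729835  0.23738025] [-2.53616489e+00 -1.85277251e+00  1.16818633e-04] [ 0.85  0.46 -0.45  1.54  0.21  1.19  0.05]
drum [314.81355262 114.55373721]
drum_wing 0.87 [235.4, 134.9] 1526 ((232.5, 134.5), (43.0, 45.0), 90.0)
drum_wing 0.58 [287.6, 209.5] 1490 ((289.0, 210.5), (53.0, 38.0), 90.0)
drum_wing 0.56 [309.6, 112.1] 1534 ((313.76416015625, 112.07546997070312), (42.99384689331055, 42.58176803588867), 15.945395469665527)
rack 0.59 [310.2, 73.3] 4858 ((312.4058837890625, 72.07646942138672), (147.0926513671875, 54.04750061035156), 86.93350982666016)
184 14
```

View pics/w3c.png

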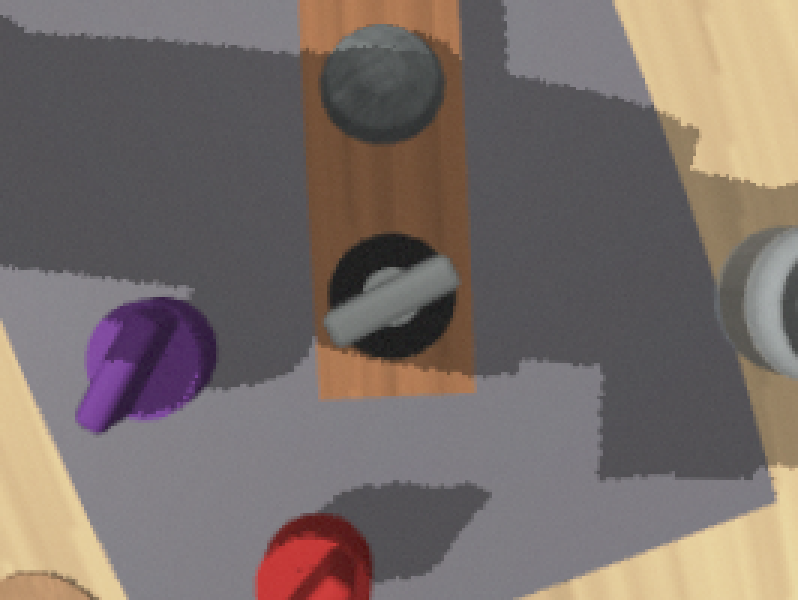

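The drum in the rack has its wing's top face running from crop (329,334) to (451,270). The purple and red look-alikes stand clear of it.

```bash
python3 - <<'E'
from h import *
w=np.load('w3.npz')
a,b=[at_z(w,(184+x/3,14+y/3),.110,True)[:2] for x,y in((329,334),(451,270))]
c=at_z(w,(184+391/3,14+296/3),.075,True)
ang=np.degrees(np.arctan2(*(b-a)[::-1]));print(a,b,(a+b)/2,np.linalg.norm(b-a),ang,c)
o=observe();M=R.from_rotvec(o['ee_rot']).as_matrix();print(M.round(3).tolist(),np.degrees(np.arctan2(M[1,0],M[0,0])))
print((M.T@np.r_[(a+b)/2-o['position'][:2],0]).round(4))
for q in((157,335),(330,575)):print(at_z(w,(184+q[0]/3,14+q[1]/3),.06,True))
E
```

```text
[ 0.49847892 -0.30349767] [ 0.53991394 -0.29602155] [ 0.51919643 -0.29975961] 0.04210407674940746 10.227836372167385 [ 0.51949686 -0.29957653  0.075     ]
[[0.3, 0.954, 0.0], [0.954, -0.3, 0.001], [0.001, 0.0, -1.0]] 72.51344608136631
[ 0.0673 -0.0024  0.0001]
[ 0.4335778  -0.28586104  0.06      ]
[ 0.46469982 -0.39354874  0.06      ]
```

Emit:
jog_arm([
  [[0.04, -0.002, 0, 0, 0, 0.12, 0], [0.067, -0.002, 0, 0, 0, 0.24, 0], [0.067, -0.002, 0.02, 0, 0, 0.36, 0], [0.067, -0.002, 0.04, 0, 0, 0.48, 0], [0.067, -0.002, 0.06, 0, 0, 0.6, 0], [0.067, -0.002, 0.08, 0, 0, 0.72, 0], [0.067, -0.002, 0.08, 0, 0, 0.84, 0], [0.067, -0.002, 0.08, 0, 0, 0.96, 0], [0.067, -0.002, 0.08, 0, 0, 1.087, 0], [0.067, -0.002, 0.08, 0, 0, 1.087, 0]],
], force=40)

```text
clock: 8.85
position: [0.5196, -0.3003, 0.1579]
ee_rot: [-3.13, -0.27, -0.0]
force: [0.2, -0.6, -0.0]
width: 0.503
gripper_force: 0.0
```

Emit:
jog_arm([
  [[0, 0, 0, 0, 0, 0, 0], [0, 0, 0, 0, 0, 0, 0]],
])

```text
clock: 9.02
position: [0.5192, -0.3013, 0.1579]
ee_rot: [3.129, 0.284, 0.0]
force: [0.6, -0.6, 0.6]
width: 0.503
gripper_force: 0.0
```

Emit:
jog_arm([
  [[0, -0.0015, 0.03, 0, 0, 0, 0], [0, -0.0015, 0.06, 0, 0, 0, 0], [0, -0.0015, 0.08, 0, 0, 0, 0], [0, -0.0015, 0.08, 0, 0, 0, 0], [0, -0.0015, 0.08, 0, 0, 0, 1], [0, -0.0015, 0.08, 0, 0, 0, 1], [0, -0.0015, 0.08, 0, 0, 0, 1], [0, -0.0015, 0.08, 0, 0, 0, 1], [0, -0.0015, 0.08, 0, 0, 0, 1], [0, -0.0015, 0.08, 0, 0, 0, 1]],
], force=40)

```text
clock: 9.85
position: [0.5189, -0.3008, 0.0785]
ee_rot: [3.129, 0.275, 0.001]
force: [1.4, -1.3, -3.2]
width: 0.132
gripper_force: 40.0
```

Emit:
jog_arm([
  [[0, 0, 0, 0, 0, 0, 1], [0, 0, 0, 0, 0, 0, 1]],
])

```text
clock: 10.02
position: [0.5187, -0.3008, 0.0782]
ee_rot: [3.129, 0.274, 0.001]
force: [-1.1, 1.0, 4.7]
width: 0.128
gripper_force: 40.0
```

Emit:
jog_arm([
  [[0, 0, -0.015, 0, 0, 0, 1], [0, 0, -0.04, 0, 0, 0, 1], [0, 0, -0.07, 0, 0, 0, 1], [0, 0, -0.1, 0, 0, 0, 1], [0, 0, -0.13, 0, 0, 0, 1], [0, 0, -0.135, 0, 0, 0, 1], [0.014, -0.036, -0.135, 0, 0, 0, 1], [0.028, -0.071, -0.135, 0, 0, 0, 1], [0.042, -0.106, -0.135, 0, 0, 0, 1], [0.056, -0.142, -0.135, 0, 0, 0, 1]],
])

```text
clock: 10.85
position: [0.5485, -0.1501, 0.2119]
ee_rot: [-3.13, -0.272, 0.002]
force: [1.1, -0.0, -1.8]
width: 0.134
gripper_force: 40.0
```

Emit:
jog_arm([
  [[0.014, -0.036, 0, 0, 0, 0.01, 1], [0.028, -0.071, 0, 0, 0, 0.02, 1], [0.042, -0.106, 0, 0, 0, 0.03, 1], [0.056, -0.142, 0, 0, 0, 0.04, 1], [0.07, -0.178, 0, 0, 0, 0.06, 1], [0.084, -0.213, 0, 0, 0, 0.06, 1], [0.084, -0.213, 0, 0, 0, 0.06, 1], [0.084, -0.213, 0, 0, 0, 0.06, 1], [0.084, -0.213, 0, 0, 0, 0.06, 1]],
])

```text
clock: 11.6
position: [0.5942, 0.0724, 0.2117]
ee_rot: [3.135, 0.181, -0.003]
force: [0.2, -0.4, -2.8]
width: 0.126
gripper_force: 40.0
```

```bash
python3 - <<'E'
from h import *
o=observe();print({k:o[k] for k in('clock','position','ee_rot','width','gripper_force','force','joints')})
ims=[]
w=camera_params('wrist');im=get_image('wrist');save(im,'w4');np.savez('w4.npz',**w)
for q,X in(('collar',[.595,.073,.102]),('drumtip',[*o['position'][:2],o['position'][2]-.068])):print(q,proj(w,X,True))
sc=get_image('scene');save(sc,'s4');t=get_image('top')
a=cv2.resize(sc[130:260,280:440],(640,520),interpolation=3)
cv2.imwrite('pics/s4c.png',a[:,:,::-1])
E
```

```text
{'clock': 11.6, 'position': array([0.59419877, 0.07244631, 0.21169976]), 'ee_rot': array([ 3.13541385e+00,  1.80604292e-01, -2.57360557e-03]), 'width': 0.12634689423499113, 'gripper_force': 39.996837973594666, 'force': array([ 0.20291578, -0.39134493, -2.77179663]), 'joints': array([ 0.00747181,  0.42860744, -0.30914854,  1.6379856 ,  0.14310979,
        1.09906477, -1.79658536])}
collar [314.88779269 192.29047859]
drumtip [315.4221407 209.2861749]
```

View pics/s4c.png

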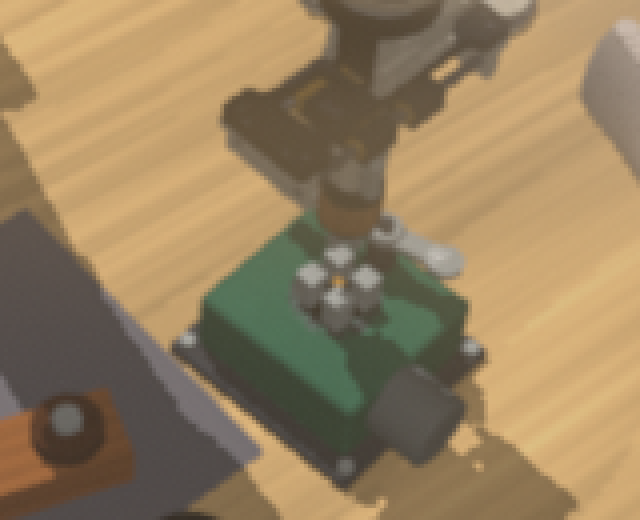

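View pics/w4.png

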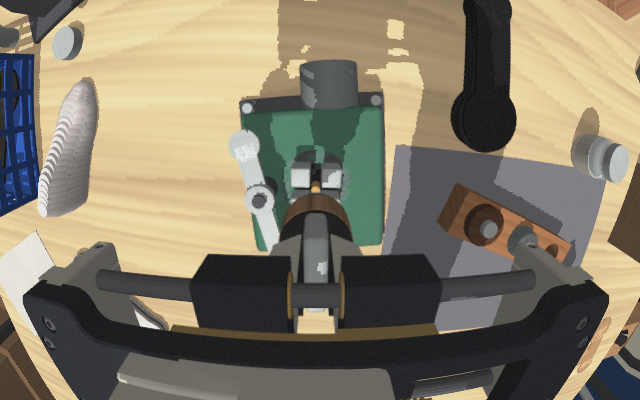

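Emit:
jog_arm([
  [[0.001, -0.0005, 0.02, 0, 0, 0, 1], [0.001, -0.0005, 0.035, 0, 0, 0, 1], [0.001, -0.0005, 0.039, 0, 0, 0, 1], [0.001, -0.0005, 0.043, 0, 0, 0, 1], [0.001, -0.0005, 0.046, 0, 0, 0, 1], [0.001, -0.0005, 0.048, 0, 0, 0, 1], [0.001, -0.0005, 0.05, 0, 0, 0, 1], [0.001, -0.0005, 0.052, 0, 0, 0, 1], [0.001, -0.0005, 0.052, 0, 0, 0, 1]],
], force=60)

```text
clock: 12.5
position: [0.5954, 0.0738, 0.1623]
ee_rot: [3.136, 0.18, 0.001]
force: [-3.1, 0.1, -0.6]
width: 0.128
gripper_force: 60.0
```

Emit:
jog_arm([
  [[0, 0, 0.003, 0, 0, 0, 1], [0, 0, 0.006, 0, 0, 0, 1], [0, 0, 0.009, 0, 0, 0, 1], [0, 0, 0.012, 0, 0, 0, 1], [0, 0, 0.015, 0, 0, 0, 1], [0, 0, 0.015, 0, 0, 0, 1]],
])

```text
clock: 13.0
position: [0.5953, 0.0738, 0.147]
ee_rot: [3.136, 0.18, 0.0]
force: [-6.6, -0.2, 8.9]
width: 0.124
gripper_force: 60.0
```

Emit:
jog_arm([
  [[-0.0005, 0, 0.0015, 0, 0, 0, 1], [-0.0005, 0, 0.003, 0, 0, 0, 1], [-0.0005, 0, 0.003, 0, 0, 0, 1]],
])

```text
clock: 13.25
position: [0.5953, 0.0739, 0.146]
ee_rot: [3.136, 0.18, 0.003]
force: [-11.9, -1.1, 26.6]
width: 0.129
gripper_force: 60.0
```

Emit:
jog_arm([
  [[-0.0005, 0, 0, 0, 0, 0, 1], [-0.0005, 0, 0, 0, 0, 0, 1], [-0.0005, 0, 0, 0, 0, 0, 1], [-0.0005, 0, 0, 0, 0, 0, 1], [-0.0005, 0, 0, 0, 0, 0, 1], [-0.0005, 0, 0, 0, 0, 0, 1]],
])

```text
clock: 13.75
position: [0.5953, 0.0739, 0.1461]
ee_rot: [-3.136, -0.179, -0.004]
force: [-9.7, -0.4, 25.2]
width: 0.124
gripper_force: 60.0
```

```bash
python3 - <<'E'
from h import *
sc=get_image('scene');w=get_image('wrist')
a=cv2.resize(sc[130:260,280:440],(480,390),interpolation=3);b=cv2.resize(w[60:255,230:390],(320,390),interpolation=3)
cv2.imwrite('pics/s5c.png',np.hstack([a,b])[:,:,::-1])
E
```

```text
(no output)
```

View pics/s5c.png

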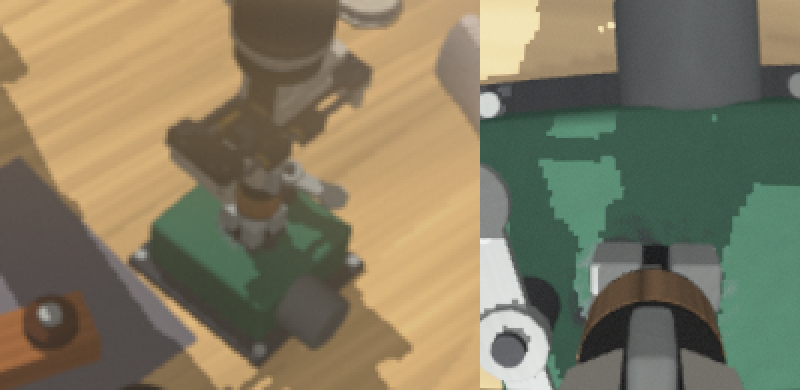

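```bash
python3 -c "from cell import *; print(sign_off())"
```

```text
the job is handed in; nothing more can be done
None
```

I swung the cam lever to its end stop. The sanding drum is meshed with the collar and pushed fully home, still held down by the gripper with about 25 N on the wrist. I handed the job in at about 14 s of the 54 s allowed.

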